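Push the raised flap of the bent coupler shut with the fingertips

ROBOT

A 7-joint arm with a two-finger parallel gripper is mounted at the origin on the work surface. World frame = base frame: x ahead of the robot, y to its left, z up, the work surface at z = 0. Lengths are in m, angles in rad, forces in N, time in s.
With the tool pointing down it reaches from about 0.375 to 0.925 m from the base axis. Payload 3.1 kg.
Tool frame: the origin (TCP) lies between the finger pads; the fingertips stand 19 mm ahead of it and the grasp point (between the pads) is the TCP; z points along the fingers, y is the direction in which the jaws open and shut (so a half turn about z gives the same grasp; the last joint's range is limited). The gripper opens to 85 mm and grips with 20 to 120 N. Pads are 22 mm wide; open, the fingers measure 114 mm over their backs; the gripper's body (76 mm by 85 mm) begins 54 mm behind the grasp point. The pads swing forward as they close: fully open they stand 13 mm farther back than shut.
Start: joints at [1.215, 0.383, 0.044, 1.598, -0.018, 1.161, -0.05], TCP at [0.166, -0.629, 0.25] pointing down, gripper open.
Joint ranges: [-2.61, 2.61], [-0.41, 2.15], [-1.48, 1.57], [0, 2.5], [-1.57, 4.71], [0.05, 1.97], [-2.85, 2.85]. Speed limits (rad/s): [2.79, 2.79, 3.14, 3.14, 3.14, 3.14, 3.14].

INTERFACE

Orientations are given as a unit quaternion [x, y, z, w].
In Python, from bench import move_ptp, movel, move_j, move_gripper, pause, inverse_kinematics, read_camera, camera_params, MotionError, sign_off, look_for, tip_of, read_time_s, read_qpos, read_joint_vel, read_effort, read_eef_pos, read_tcp_rot, read_ft_force, read_ft_torque, read_finger_gap gives the robot as it stands. Calls block until the motion is done:
- move_ptp(position, orientation): joint-space move of the TCP to a pose.
- movel(position, orientation=None, speed=0.15): straight line of the TCP; orientation=None keeps the orientation; speed is the mean speed in m/s.
- move_j(angles): joint-space move.
- move_gripper(opening, effort=None): finger opening in m; effort is the grip in N (None keeps the last); returns when the fingers have stopped.
- pause(seconds).
- inverse_kinematics(position, orientation): joint angles nearest the present ones, or None.
- read_camera(name): name is "side" or "top"; returns the picture (480x640x3 uint8, red, green, blue); there is no depth.
- camera_params(name): a dict with "K" (3x3 intrinsics, pixels), "camera_from_world" (4x4, takes a point from world to camera coordinates). Camera axes: x right, y down, z forward; pixel columns grow to the right and rows downward; lengths in m; the calibration is good to about 2 mm. A picture is of the moment at which its call begins. camera_params takes no time and is no camera call.
A pose or a line that the arm cannot do raises MotionError and nothing moves.
- sign_off(): hands the job in, once; it reports no verdict.
Trained networks look in the newest picture that a camera, given by its name, has taken for a name from the list of things; names that differ only in an ending like _2 or _b are one class to them, and where a whole thing is asked for, a point or a joint stands for the part that bears it (a point fixed in the world has none). Each returns a list of dicts, best first, with "confidence" (0 to 1); they miss things now and then, are a little off and sometimes report something else, mostly with a low value. They report only what shows in the picture. A call takes as long as a camera call.
- look_for(camera, name): "at" ([column, row] in pixels, amid what is visible of it).
- tip_of(camera, name): "at" ([column, row] in pixels: a listed point, or the origin of a listed thing).
Readings, each from a call of its own:
- read_time_s(): time.
- read_qpos(): joint angles.
- read_joint_vel(): joint speeds.
- read_effort(): joint torques, N m.
- read_eef_pos(): TCP position.
- read_tcp_rot(): TCP orientation.
- read_ft_force(): force on the tool from outside, world axes, zero at the start.
- read_ft_torque(): the same for the moment, N m.
- read_finger_gap(): finger opening in m.
Only numpy, scipy, OpenCV 4.12 (cv2) and the standard library are available. Lean on these libraries where they do the work, as an engineer would, in place of code of your own. Each camera call takes 0.05 s, during which the arm holds its last target.

TASK

The bent grey coupler in the vise is being checked: does its top flap still close? With just the fingertips, gently push its raised flap over and down until it lies fully shut on the empty saddle, then draw the hand well clear. Pick nothing up, and leave the coupler's swing bolt, the yellow coupler with its own raised flap, and the loose things around the vise where they are.

Things in the scene. Friction and masses are not known exactly. Their poses are not given: they have to be found in the camera images.
- coupler_flap (a joint): Hinge angle of the raised top flap of the bent grey coupler in the vise: 0 = fully shut, grows as it opens (0.4 to 0.8 rad at the start). Stiff hinge: stays where left; about 2 to 8 N on the dome turn it, then it meets a hard stop at 0. If a straight push down sticks, swing the flap over in an arc about the pin, or sweep it over from the hinge side, then press down.
- saddle_mid (a point): Centre of the grey coupler's empty upper saddle, a half-round seat for a 48 mm tube, 50 mm wide, about 191 mm above the table; vise jaw tops lie 31 mm lower. y axis: along the tube and parallel to the hinge pin; x axis: level, towards the hinge side; z up. The shut flap is a dome of outer radius 31 mm about this point's y axis.
- flap_hinge (a point): Middle of the hinge pin of the grey coupler's flap: 38 mm from saddle_mid along its x axis and 8 mm higher. The flap turns about this pin; when raised its free end stands up above the saddle and its domed outer face leans up and towards the hinge side.
- flap_crown (a point): Middle of the outer, domed face (radius 31 mm) of the grey flap; moves with the flap. With the flap shut it lies 31 mm straight above saddle_mid. The flap is 50 mm wide along the pin; its free end is a fork of two ears, one bent, that reaches 88 mm from the pin.
- bolt_nut (a point): Centre of the hexagonal flange nut (31 mm over the flange) on the grey coupler's bent swing bolt, a 12 mm steel bolt 78 mm long hinged on the side opposite the flap's hinge and hanging out over the vise's front jaw. To be left alone.
- vise: Chipped dark cast-iron bench vise, 100 mm jaws, jaw tops 160 mm above the table, fixed on a weathered pine board (380 by 302 by 27 mm). Origin on the table under the middle of the jaw gap; x axis from the screw handle towards the anvil; the tommy bar (190 mm long) is at x = -130 mm, at most 120 mm above the table. It is fixed, and it carries the grey coupler.
- spare_crown (a point): Point at the middle of the outer face of the raised flap on the second coupler, a straight yellow-zinc one of the same shape. It is clamped on a short tube in a fixed pine cradle beside the vise, its upper saddle 142 mm above the table. To be left alone.
- cradle: Pine cradle (150 by 110 mm base, fixed) with the short tube that carries the yellow coupler, about 210 mm high to the tip of its raised flap. Origin on the table under its middle; x axis along the tube.
- drift: Tapered steel drift, 168 mm long, 18 mm thick tapering to 8 mm, lying on the pine board. Origin at mid-length on its underside, x axis towards the thin end.
- end_cap: Orange plastic tube end cap, 56 mm across and 41 mm high, standing closed end up on the pine board. Origin at the middle of its underside.
- thumb_nut: Silver ring-shaped thumb nut with two small wings, 42 mm across the ring, 70 mm over the wings, 14 mm high, on the pine board. Origin at the middle of its underside.
- gauge_stub: Short galvanised tube stub, 48 mm across, 120 mm tall, standing on the table beside the board. Origin at the middle of its underside.
- spanner: Steel spanner, 220 mm long, lying on the table. Origin at its underside.

How it is judged:
On the way, in this order (a step that is already met when the one before it is completed fails the run):
1. the fingertips rest on the grey coupler while its flap is still raised (contact force between the fingers and vise above 0.3 N and value of joint coupler_flap above 0.12 rad), for 0.05 s.
2. the flap is pressed fully shut under the fingertips (value of joint coupler_flap below 0.07 rad and contact force between the fingers and vise above 0.3 N), for 0.05 s.
At the end, for the whole second after the job is handed in: The grey coupler's flap is shut (hinge angle under 0.07 rad, less than 6 mm gap at its free end), the hand is clear (grasp point more than 100 mm from the middle of the saddle), and the swing bolt, the yellow coupler's flap and every loose thing are where they were (within 10, 8 and 15 mm) (value of joint coupler_flap below 0.07 rad and distance between the grasp point and saddle_mid above 0.1 m and distance of bolt_nut from where it was at the start of the episode below 0.01 m and distance of spare_crown from where it was at the start of the episode below 0.008 m and distance of each of drift, end_cap, thumb_nut, gauge_stub, spanner from where it was at the start of the episode below 0.015 m); the robot touches nothing.
It fails at once if the coupler or vise is pushed hard, not gently (over 40 N) (contact force between the fingers and vise above 40 N).
It fails at once if the grey flap is lifted or thrown farther open (value of joint coupler_flap above 1.05 rad).
It fails at once if the grey coupler's swing bolt is moved (distance of bolt_nut from where it was at the start of the episode above 0.01 m).
It fails at once if the yellow coupler's flap is moved (distance of spare_crown from where it was at the start of the episode above 0.008 m).
It fails at once if a loose thing is picked up, carried or knocked about (distance of any of drift, end_cap, thumb_nut, gauge_stub, spanner from where it was at the start of the episode above 0.015 m).
It also fails if it takes over 32 s, if anything falls off the work surface, if the arm or the gripper's body presses on something with over 40 N, if the wrist force passes 120 N, or if a joint passes its speed limit or range.

## Working session

There is one attempt and no reset: what is moved stays moved. The work goes in short steps, each a Python script; the robot and the scene stay as the last script left them, time stands still between calls to the robot, and variables do not carry over. Pictures are saved under pics/ and viewed, and the job is handed in when it is done.

```bash
mkdir -p pics; ls
cat > h.py <<'E'
from bench import *
import numpy as np, cv2
def shot(n,f):
    im=read_camera(n); cv2.imwrite('pics/'+f,im[:,:,::-1]); return im
E
python3 - <<'E'
from h import *
for n in ['side','top']:
    shot(n,n+'0.png')
    p=camera_params(n); print(n,p['K'].tolist() if hasattr(p['K'],'tolist') else p['K'],np.round(p['camera_from_world'],4).tolist())
    for k in ['saddle_mid','flap_hinge','flap_crown','bolt_nut','vise','spare_crown','cradle']:
        print(k,[(np.round(d['at'],1).tolist(),round(d['confidence'],2)) for d in tip_of(n,k)[:3]])
print(read_time_s(),read_tcp_rot(),read_finger_gap())
E
```

```text
pics
side [[511.16343254409685, 0.0, 316.908680264951], [0.0, 511.16343254409685, 242.05779536733593], [0.0, 0.0, 1.0]] [[0.9767, -0.2146, 0.0068, -0.5521], [-0.1588, -0.7431, -0.6501, 0.2193], [0.1446, 0.6338, -0.7599, 1.0092], [0.0, 0.0, 0.0, 1.0]]
saddle_mid [([297.9, 192.6], 0.87)]
flap_hinge [([313.7, 187.3], 0.72)]
flap_crown [([301.2, 172.0], 0.67)]
bolt_nut [([249.6, 199.2], 0.6)]
vise [([298.1, 251.6], 0.63)]
spare_crown [([287.8, 111.5], 0.88)]
cradle [([280.3, 174.7], 0.86)]
top [[491.01447585577444, 0.0, 316.26272253963117], [0.0, 491.01447585577444, 240.21967422817679], [0.0, 0.0, 1.0]] [[0.0049, -1.0, -0.0005, 0.0384], [-0.9924, -0.0049, -0.1226, 0.6044], [0.1226, 0.0011, -0.9925, 1.2992], [0.0, 0.0, 0.0, 1.0]]
saddle_mid [([275.3, 251.1], 0.61)]
flap_hinge [([274.5, 237.2], 0.64)]
flap_crown [([271.0, 245.4], 0.67)]
bolt_nut [([271.6, 292.2], 0.81)]
vise [([279.2, 260.2], 0.62)]
spare_crown [([160.6, 238.1], 0.7)]
cradle [([180.1, 257.3], 0.74)]
0.8 [ 9.91699622e-01  1.28576277e-01  1.17623420e-05 -9.65510926e-06] 0.0855010084238754
```

View pics/side0.png

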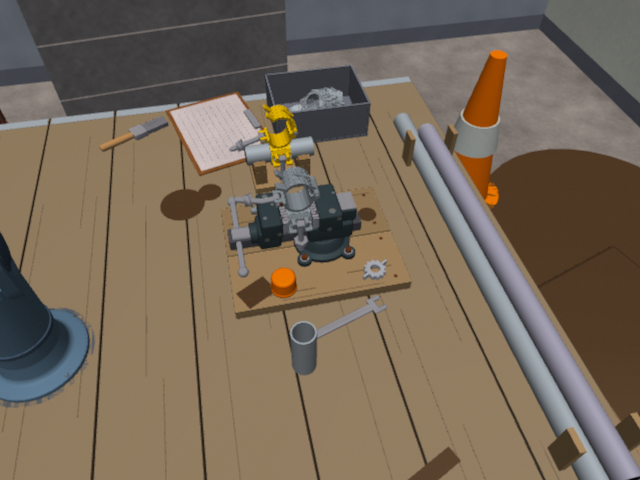

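View pics/top0.png

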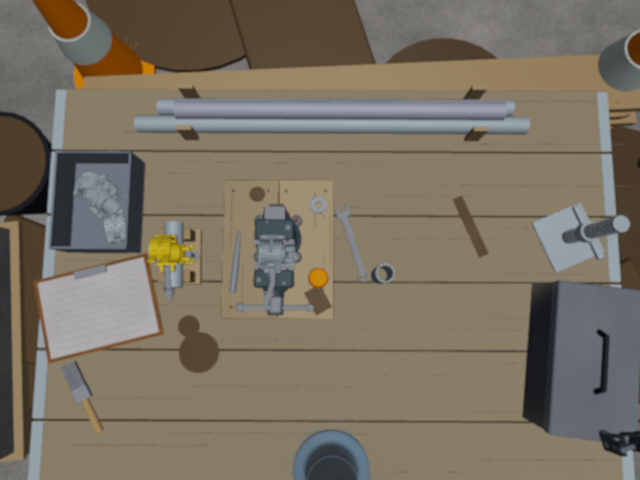

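```bash
cat >> h.py <<'E'
from scipy.optimize import least_squares
C={n:camera_params(n) for n in('side','top')}
def proj(n,p):
    M=np.array(C[n]['camera_from_world']);K=np.array(C[n]['K']);q=K@(M[:3,:3]@np.asarray(p)+M[:3,3]);return q[:2]/q[2]
def tri(a,b,z=None):
    f=lambda p:np.r_[proj('side',p)-a,proj('top',p)-b]
    if z is not None:
        r=least_squares(lambda q:np.r_[f([*q,z])],[0.55,0]);return np.r_[r.x,z],r.fun
    r=least_squares(f,[0.55,0.1,.15]);return r.x,r.fun
E
python3 - <<'E'
from h import *
D=dict(saddle=([297.9,192.6],[275.3,251.1]),hinge=([313.7,187.3],[274.5,237.2]),crown=([301.2,172],[271,245.4]),nut=([249.6,199.2],[271.6,292.2]),vise=([298.1,251.6],[279.2,260.2]),spare=([287.8,111.5],[160.6,238.1]),cradle=([280.3,174.7],[180.1,257.3]))
for k,(a,b) in D.items():
    print(k,*[np.round(x,3) for x in tri(a,b)])
print(tri(*D['saddle'],z=.191),tri(*D['hinge'],z=.199))
for n in ['side','top']:
    im=cv2.imread(f'pics/{n}0.png'); u,v=D['saddle'][n=='top']; u,v=int(u),int(v)
    c=im[v-75:v+75,u-100:u+100]; cv2.imwrite(f'pics/{n}0z.png',cv2.resize(c,None,fx=4,fy=4,interpolation=cv2.INTER_CUBIC))
E
```

```text
saddle [0.556 0.139 0.196] [ 0.532 -0.083 -0.057  0.636]
hinge [0.589 0.141 0.202] [ 0.477 -0.076 -0.061  0.569]
crown [0.565 0.145 0.244] [ 0.442 -0.07  -0.051  0.524]
nut [0.459 0.147 0.19 ] [ 0.45  -0.067 -0.018  0.54 ]
vise [0.552 0.144 0.004] [-0.109  0.017  0.01  -0.132]
spare [0.586 0.415 0.195] [ 0.689 -0.108 -0.065  0.705]
cradle [ 0.559  0.422 -0.005] [ 0.217 -0.033 -0.017  0.23 ]
(array([0.55700259, 0.14138691, 0.191     ]), array([ 0.64537415,  0.85728365, -0.84405001,  0.5938076 ])) (array([0.58973419, 0.1425249 , 0.199     ]), array([ 0.55065325,  0.56704655, -0.59357857,  0.53548913]))
```

View pics/side0z.png

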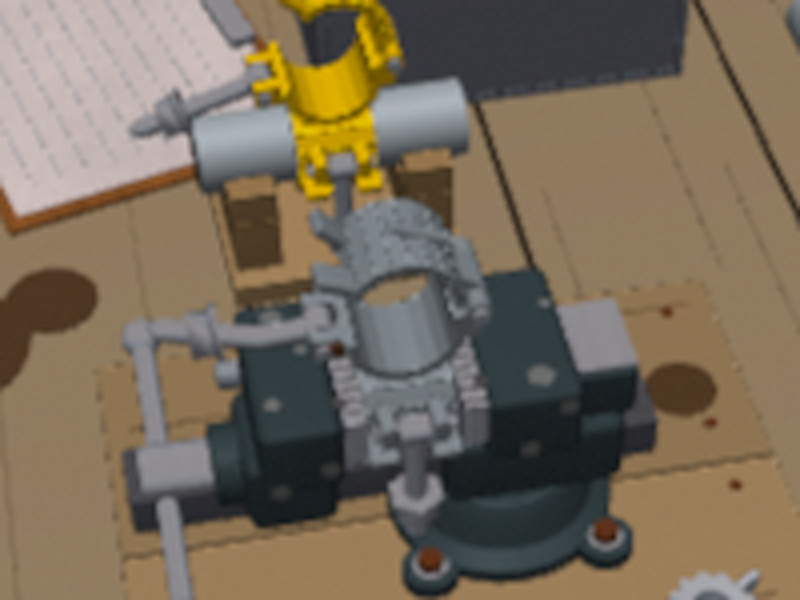

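View pics/top0z.png

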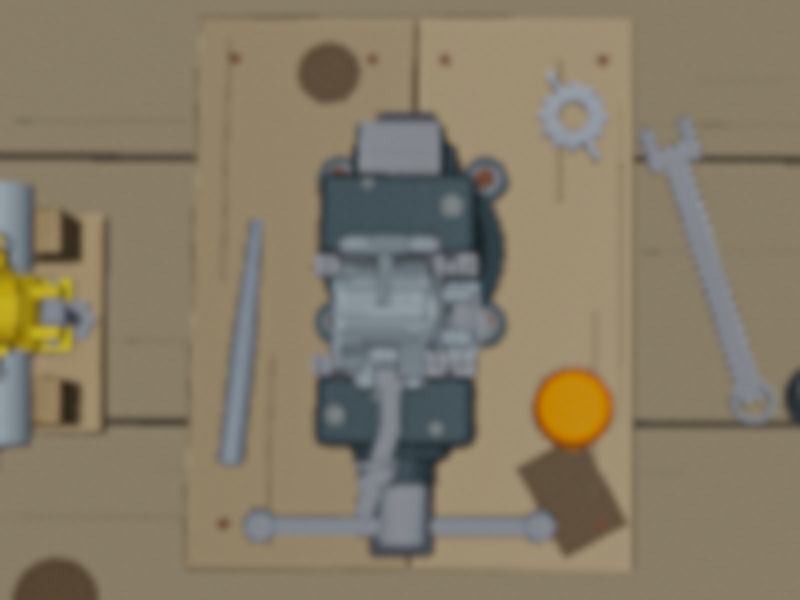

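The side view shows the grey flap raised in the vise, around (300,180). Its hinge is on the far +x side, the bolt hangs towards the robot at (250,199), and the yellow coupler stands well away at (285,125). The geometry puts the opening at about 0.45 rad. The top of the raised dome is almost directly above the saddle centre, so I'll push straight down there with the fingers shut.

Run:
```python
from h import *
p=read_eef_pos(); movel([p[0],p[1],.40],speed=.2)
move_gripper(0.0,20)
q=[1,0,0,0]
move_ptp([.554,.141,.40],q)
movel([.554,.141,.285],speed=.12)
pause(.2)
print(read_time_s(),read_eef_pos(),read_tcp_rot(),read_ft_force(),read_finger_gap())
shot('side','side1.png');shot('top','top1.png')
for n in('side','top'):
    im=cv2.imread(f'pics/{n}1.png');u,v=(298,170) if n=='side' else (275,250)
    cv2.imwrite(f'pics/{n}1z.png',cv2.resize(im[v-75:v+75,u-100:u+100],None,fx=4,fy=4))
```

```text
6.8 [0.55446359 0.14123172 0.28585207] [ 9.99999696e-01 -4.75828248e-05  7.69741961e-04 -1.12750895e-04] [-0.18654091  0.66303099 -0.68350729] 0.00034729295786894407
```

View pics/side1z.png

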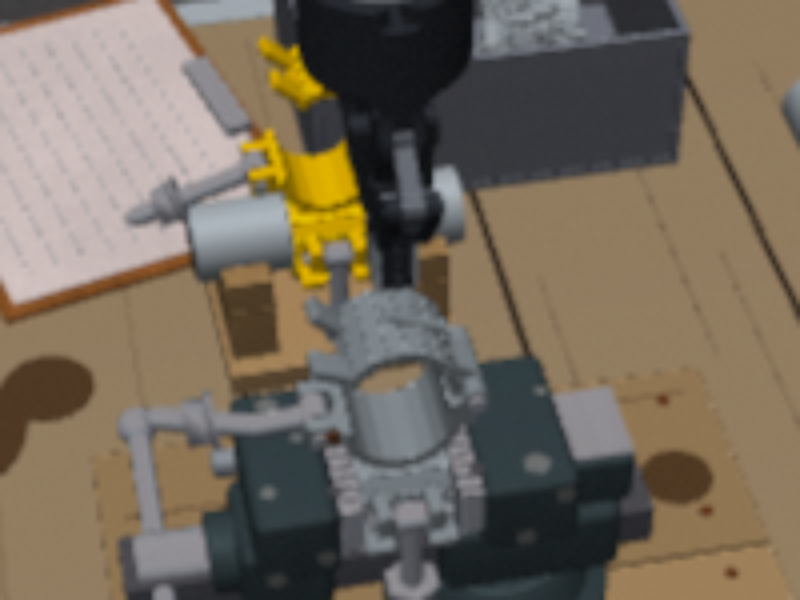

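View pics/top1z.png

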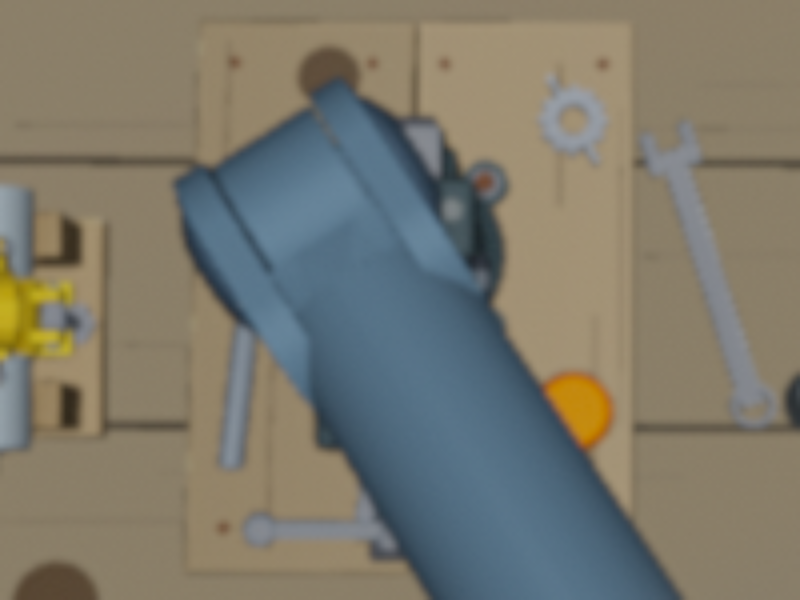

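The fingers are shut and hanging above the dome, with the tip at about crop (395,285), and nothing has been touched. Next is a force-guarded descent.

Run:
```python
from h import *
b=np.array(read_ft_force()); z=.285; t0=read_time_s()
log=[]
while z>.232 and read_time_s()<t0+13:
    F0=log[-1][2] if log else 0
    z-= .002 if z>.248 else .001
    movel([.554,.141,z],speed=.03)
    f=np.array(read_ft_force())-b
    log.append((z,round(read_eef_pos()[2],4),f[2],f[0],f[1]))
    if np.linalg.norm(f)>18: break
for l in log: print(np.round(l,4).tolist())
print(read_time_s(),read_eef_pos())
shot('side','side2.png')
im=cv2.imread('pics/side2.png');cv2.imwrite('pics/side2z.png',cv2.resize(im[95:245,198:398],None,fx=4,fy=4))
for k in('flap_crown','bolt_nut'):print(tip_of('side',k)[:2])
```

```text
[0.283, 0.2828, 1.4896, -0.4592, -0.4018]
[0.281, 0.2807, 1.3446, -0.5002, 0.8589]
[0.279, 0.2788, -0.0784, 0.3469, 0.1452]
[0.277, 0.2768, 0.2759, -0.1634, -0.1924]
[0.275, 0.2748, 1.9206, -0.2929, -0.4573]
[0.273, 0.2728, 0.9774, -0.3906, 0.85]
[0.271, 0.2708, 0.4754, -0.4123, 0.0184]
[0.269, 0.2688, 1.5259, 0.2207, 0.1461]
[0.267, 0.2668, -0.3227, 0.1273, 0.2738]
[0.265, 0.2648, 1.2046, 0.1627, -0.5548]
[0.263, 0.2628, 0.3095, 0.0589, -0.3915]
[0.261, 0.2608, 1.1208, 0.1774, -1.0145]
[0.259, 0.2588, 0.7916, 0.5546, 0.806]
[0.257, 0.257, 1.4341, -0.8702, 0.1449]
[0.255, 0.2553, 4.1587, -3.3, -0.5985]
[0.253, 0.2531, 2.5507, -2.2961, 0.2273]
[0.251, 0.2508, 2.4175, -0.9413, 0.0014]
[0.249, 0.2487, 0.1233, -1.3898, 0.4845]
[0.247, 0.2467, 0.0851, 0.9164, 0.0616]
[0.246, 0.2459, 1.4752, 0.4581, 0.2292]
[0.245, 0.2449, 1.7107, -0.6042, 0.719]
[0.244, 0.2439, 1.6791, -1.2044, 0.025]
[0.243, 0.2429, 2.4645, -0.7601, -0.8426]
[0.242, 0.2419, 1.0484, -0.2446, 0.2454]
[0.241, 0.2414, 4.4969, -1.7216, 0.3625]
[0.24, 0.2413, 8.6606, -2.6681, -1.4003]
[0.239, 0.2412, 12.4717, -5.0771, -1.7212]
[0.238, 0.2411, 16.7475, -5.7928, -2.5551]
[0.237, 0.2411, 20.44, -7.863, -3.4063]
14.15 [0.55424333 0.14124301 0.24107013]
[{'at': [295.6, 180.5], 'confidence': 0.82}]
[{'at': [251.9, 200.0], 'confidence': 0.86}, {'at': [373.1, 270.0], 'confidence': 0.24}]
```

View pics/side2z.png

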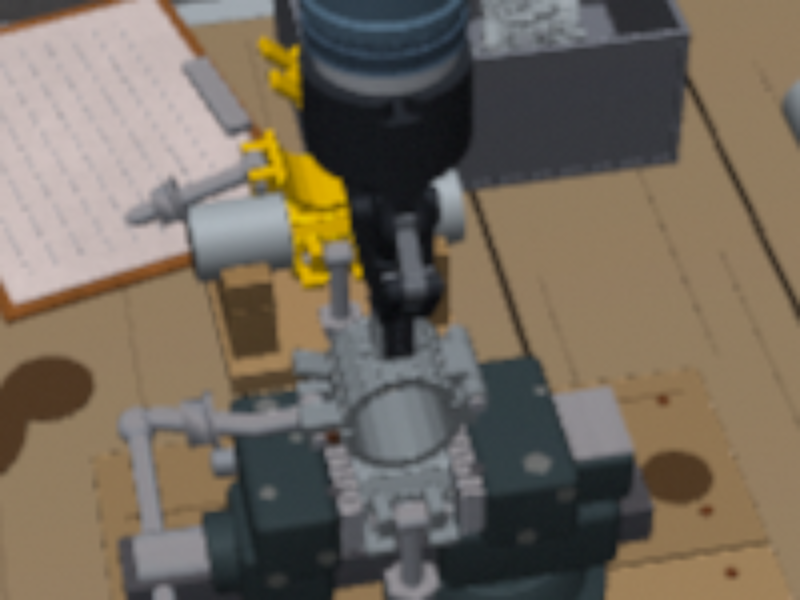

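It hit a hard stop at TCP z = 0.241, exactly the predicted shut height (0.222 + 0.019). The side view shows the bore closed into a round ring. Now I'll draw clear and check.

Run:
```python
from h import *
movel([.554,.141,.26],speed=.05)
movel([.554,.141,.40],speed=.15)
move_ptp([.45,-.15,.40],[1,0,0,0])
print(read_time_s(),read_eef_pos(),read_ft_force())
T={}
for n in('side','top'):
    shot(n,n+'3.png')
    for k in('flap_crown','bolt_nut','spare_crown','saddle_mid'):
        r=tip_of(n,k);T[n,k]=r[0]['at'] if r else None
for k in('flap_crown','bolt_nut','spare_crown','saddle_mid'):
    if T['side',k] is not None and T['top',k] is not None: print(k,T['side',k],T['top',k],np.round(tri(T['side',k],T['top',k])[0],3))
for n in('side','top'):
    im=cv2.imread(f'pics/{n}3.png');u,v=(298,190) if n=='side' else (275,250)
    cv2.imwrite(f'pics/{n}3z.png',cv2.resize(im[v-75:v+75,u-100:u+100],None,fx=4,fy=4))
```

```text
17.175 [ 0.45054717 -0.1486194   0.39995878] [ 0.86596604 -0.66508241 -0.70881464]
flap_crown [293.7, 178.5] [268.9, 250.9] [0.552 0.152 0.224]
spare_crown [286.0, 112.0] [157.9, 239.7] [0.583 0.423 0.188]
saddle_mid [291.7, 192.1] [275.3, 249.8] [0.55  0.139 0.2  ]
```

View pics/side3z.png

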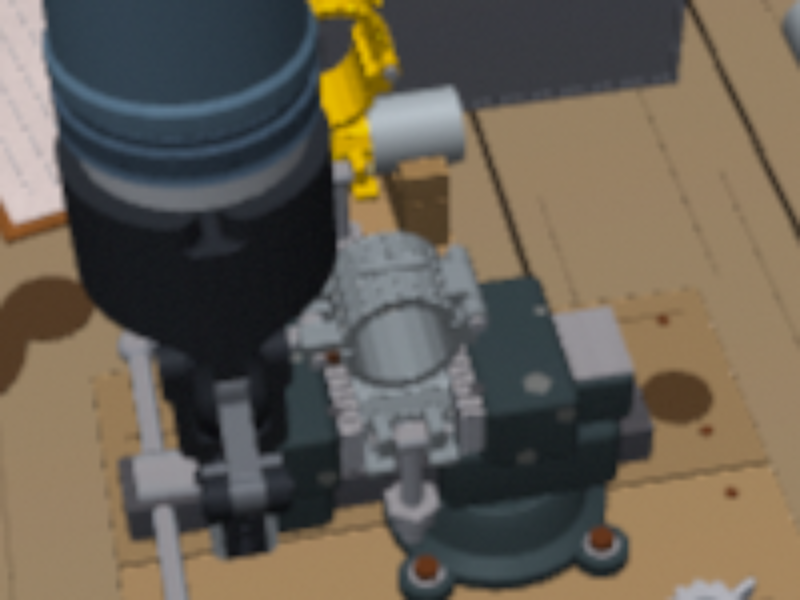

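View pics/top3z.png

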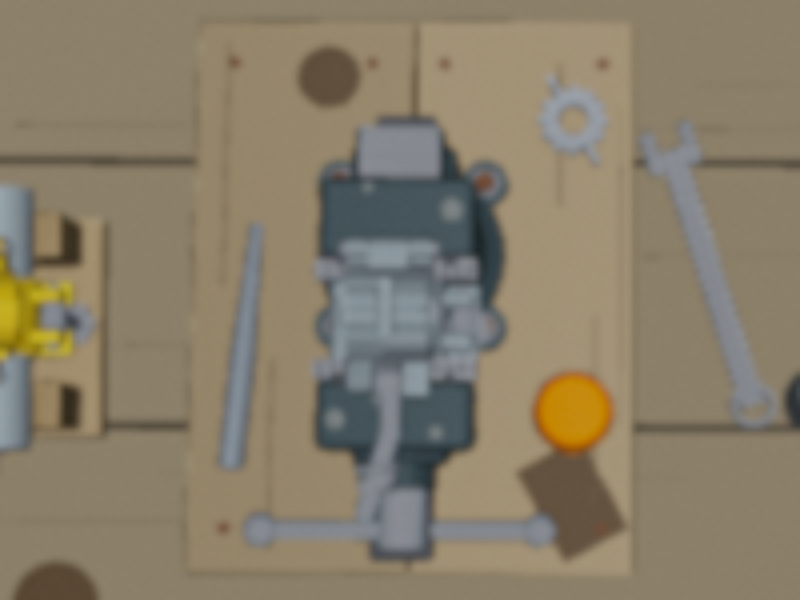

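The top view shows the flap flat, with its ears astride the bolt at crop (385,380). The bolt, drift, cap, thumb nut and spanner haven't moved. The side view shows the bore closed at (400,340). The triangulated crown height is 0.224, against 0.222 when shut.

```bash
python3 -c "
from bench import *
print(sign_off(),read_time_s())"
```

```text
the job is handed in; nothing more can be done
the job is handed in; nothing more can be done
```

The grey coupler's flap still closes. I pushed it over with the shut fingertips straight down on the dome, withdrew the hand and handed the job in. No verdict was reported.

- **Closing:** the flap turned with about 2–5 N. It met a hard stop at TCP z = 0.241 m, the height expected for a shut flap. I pressed to about 22 N, under the 40 N limit.
- **Flap afterwards:** the pictures show it flat on the saddle. Its crown measured 0.224 m high, against 0.222 m expected when shut.
- **Hand and time:** the hand finished about 0.37 m from the saddle at about 17 s, with only sensor noise on the wrist force.
- **Left alone:** in the last top view, the bolt, drift, end cap, thumb nut and spanner showed no visible shift. The tube stub was only partly in that crop, and the arm never went near it.
- **Checks that failed or disagreed:**
  - The last bolt nut position couldn't be measured, because at least one camera returned no detection; the hand partly blocked the side view. I judged the bolt by eye in the top view.
  - The network put the yellow flap about 11 mm from its first position. The saddle, which is fixed, also read about 7 mm off. The arm blocked part of that view and never went near the yellow coupler, so I take this as detector error.

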